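# Load the heat sink into the drilling jig by pushing

### The arm

A 6-joint arm with a two-finger parallel gripper is mounted at the origin on a cart in front of the work surface, level with it; the furniture and walls round the work are solid. World frame = base frame: x ahead of the robot, y to its left, z up, the work surface at z = 0. Lengths are in mm, angles in rad, forces in N, time in s.
With the tool pointing down it reaches from about 350 to 875 mm from the base axis. Payload 4.2 kg.
Tool frame: the origin (TCP) lies between the finger pads; the fingertips stand 25 mm ahead of it and the grasp point (between the pads) lies 6 mm ahead of it; z points along the fingers, y is the line along which they close (so a half turn about z gives the same grasp; the last joint's range is limited). The gripper opens to 85 mm and grips with 20 to 120 N. Pads are 22 mm wide; open, the fingers measure 114 mm over their backs; the gripper's body (76 mm by 85 mm) begins 54 mm behind the grasp point. The pads swing forward as they close: fully open they stand 13 mm farther back than shut.
Start: joints at [-1.055, 0.385, 0.008, 0, -1.194, -0.259], TCP at [158.759, -604.479, 256.312] pointing down, gripper open.
Joint ranges: [-3.14, 3.14], [-1.21, 2.06], [-1.07, 1.41], [-3.16, 2.05], [-2.99, -0.16], [-3.1, 3.1]. Speed limits (rad/s): [2.79, 2.79, 3.14, 3.14, 3.14, 3.14].

### API

Orientations are given as a unit quaternion [x, y, z, w].
In Python, from bench import read_state, get_image, job_done gives the robot as it stands.
- The arm moves only by the tool play_rows, never from a script. Its argument "series" is a list of rows, each a list of 6 numbers: the shift along the world's x, y, z in mm, then the turn, a rotation vector about the world's x, y, z in units of 6 degrees (1.0 is 6 degrees). A call has 1 to 20 rows; each row shifts and turns the commanded pose from where the row before left it; what a row does not reach is not made up. A row lasts 1/12 s, in which the tool goes at most 41.7 mm and 7.16 degrees, less where a joint would pass 70% of its speed; a pose out of reach is approached as far as the arm can. A call is refused whole if a number of a shift passes 41.7 or a number of a turn 1, either way. A call with a gripper value outside its range is refused whole. "gripper" is the opening, from 0 (shut) to 1 (fully open), set as the call begins (left out, the last holds). The fingers move at their own pace and stop on an object; the grip force is fixed at half the most. Time passes only in rows, so rows that do not move let the fingers close. It gives the time, the measured TCP pose, the force, the opening and the grip force at its end, in the units of the state.
- read_state(): the state, without advancing time (a new reading comes with each control period).
- get_image(name): name is "side" or "top" or "wrist"; returns a dict with "image" (384x512x3 uint8, red, green, blue), "fx", "fy", "cx", "cy" (pixels), "eye" and "rotation" of the camera in the world. Camera axes: x right, y down, z forward; pixel columns grow to the right and rows downward; lengths in mm; the calibration is good to about 2 mm. The wrist camera is an equidistant fisheye: a pixel r from the principal point sees the ray r / f radians off the axis. A picture is of the moment at which its call begins. There is no depth.
- job_done(): hands the job in; it is judged then, once.
The state is a dict: "clock": time; "joints": joint angles; "joint_vel": joint speeds; "joint_efforts": joint torques, N m; "position": TCP position; "ee_rot": TCP orientation; "contact_force": force on the tool from outside, world axes, zero at the start; "wrist_torque": the same for the moment, N m; "gripper_width": finger opening in mm; "grasp_force": force on a finger pad.
Only numpy, scipy, OpenCV 4.12 (cv2) and the standard library are available. Lean on these libraries where they do the work, as an engineer would, in place of code of your own. Each camera call takes 0.05 s, during which the arm holds its last target. There are 200 camera calls.

### The job

Get the finned heat sink that lies on the drilling jig ready for drilling by only pushing it, never lifting it: slide it along the jig's base plate so that one of its long sides lies flat against the jig's long back rail, then push the jig's sliding stop along the rail until the heat sink is trapped snugly between the sliding stop and the fixed end stop, with no gap left at the rail or at either stop. Leave the capacitor, the pot and the roll of tape on the jig where they are.

Things in the scene. Friction and masses are not known exactly. Their poses are not given: they have to be found in the camera images.
- heat_sink: Loose pale finned aluminium heat sink, 38 (its x) x 50 (its y) x 29 mm high, about 0.07 kg; long sides at x = +-19 mm. Origin at the centre of its underside. Starts flat on the jig's plate, in front of the rail, within the opening between the stops, turned up to 0.4 rad from the jig's axes. Only to be pushed: lifting it over 8 mm or tipping it fails.
- jig: Fixed jig: grey base plate 250 x 280 x 5 mm with L-shaped aluminium stops 16 mm high. Origin on the plate's top at the inner corner; +x away from the robot, +y along the rail to the left. Plate: x -150 to 100, y -110 to 170 mm. Back rail: x 0 to 22, y -15 to 170. End stop: x -38 to 0, y -15 to 0. Loaded, the heat sink's origin is at x -19, y 25 mm here, its axes parallel to the jig's.
- sliding_stop (a joint): Travel in m of the steel sliding stop along the back rail towards the fixed end stop, 0 (fully open) to 0.095; the opening between the stops is 0.140 m minus this. Starts at 0 to 0.03 and stays where it is left (about 2 N of friction). With the heat sink trapped it reads about 0.090.
- stop_face (a point): Middle of the sliding stop's inner face (looking along -y to the end stop), 15 mm above the plate; axes as the jig's. Its steel blade is 14 mm thick from here in +y, +-20 mm in x (40 mm out from the rail), 1.5 to 34 mm above the plate: push its outer face, 14 mm in +y. Behind, a saddle with black thumbscrew rides on the rail, 40 mm high, not further out in +y.
- capacitor: Bystander, loose: upright blue can capacitor 35 mm in diameter, 50 mm high, standing on the plate behind the back rail. Origin at the centre of its underside.
- pot: Bystander, loose: small round pot with a screw lid, 40 mm in diameter, 40 mm high, standing on the plate behind the back rail. Origin at the centre of its underside.
- tape_roll: Bystander, loose: roll of black tape lying flat, 57 mm across, 19 mm high, on the plate to the right of the end stop. Origin at the centre of its underside.
Mind the look-alikes: they are no part of the job. What is shaped like the heat_sink but green or purple is not meant.

How it is judged (in metres and radians):
At the end, for the whole second after the job is handed in: The heat sink stands still and flat on the base plate, square to the jig within 0.04 rad, its long side within 2 mm of the back rail, one end within 2 mm of the fixed end stop and the other within 2 mm of the sliding stop (x of heat_sink in the frame of jig between -0.021 and -0.017 m and y of heat_sink in the frame of jig between 0.023 and 0.027 m and angle between the x axis of heat_sink and the x axis of jig, either way round below 0.04 rad and y of heat_sink in the frame of stop_face above -0.027 m and z of heat_sink in the frame of jig below 0.003 m and angle between heat_sink's own z axis and vertical below 0.05 rad and linear speed of heat_sink below 0.005 m/s); the robot touches nothing.
It fails at once if the heat sink is lifted more than 8 mm off the base plate or tipped over 0.3 rad (z of heat_sink in the frame of jig above 0.008 m or angle between heat_sink's own z axis and vertical above 0.3 rad).
It fails at once if the capacitor, the pot or the roll of tape is moved more than 15 mm (distance of any of capacitor, pot, tape_roll from where it was at the start of the episode above 0.015 m).
It also fails if it takes over 35 s, if anything falls off the work surface, if the arm or the gripper's body presses on something with over 40 N, if the wrist force passes 120 N, or if a joint passes its speed limit or range.

## Working session

There is one attempt and no reset: what is moved stays moved. The work goes in short steps, Python scripts to look and compute and a tool call to move; the robot and the scene stay as the last step left them, time stands still between calls to the robot, and variables do not carry over. Pictures are saved under pics/ and viewed, at most 10 in all, crops included, and the job is handed in when it is done.

Besides the shell and the picture viewer there is one more tool, called by a JSON object that holds its "api" and its "payload". play_rows: Moves the arm, as the interface text tells. Its arguments: {"type":"object","properties":{"series":{"type":"array","items":{"type":"array","items":{"type":"number"}}},"gripper":{"type":"number"}},"required":["series"]}

```bash
mkdir -p pics; cat > h.py <<'E'
from bench import read_state,get_image,job_done
import numpy as np,cv2
def snap(name,f):
    d=get_image(name); cv2.imwrite('pics/'+f,d['image'][:,:,::-1])
    np.savez('pics/'+f+'.npz',**{k:np.array(v) for k,v in d.items()}); return d
def load(f): return np.load('pics/'+f+'.npz')
def px2w(d,u,v,z):
    R=np.array(d['rotation']);e=np.array(d['eye'])
    r=R@np.array([(u-d['cx'])/d['fx'],(v-d['cy'])/d['fy'],1]); return e+r*(z-e[2])/r[2]
def w2px(d,p):
    c=np.array(d['rotation']).T@(np.array(p)-d['eye']); return float(d['cx']+d['fx']*c[0]/c[2]),float(d['cy']+d['fy']*c[1]/c[2])
E
python3 - <<'E'
from h import *
for n in('top','side'):
    d=snap(n,n+'0.png');print(n,d['eye'],d['rotation'],d['fx'],d['cx'],d['cy'])
s=read_state();print(s['clock'],s['position'],s['ee_rot'],s['gripper_width'])
E
```

```text
top [ 473.62504322 -381.90657103  876.72026572] [-0.698481    0.71263323 -0.03746399  0.05361556] 384.0417785390701 261.54678767429215 192.55906429253744
side [ 205.74312859 -971.18379195  500.49867085] [ 0.84660805 -0.24086701  0.13258112 -0.45569742] 403.8118125581617 254.443052785145 197.85348823285355
0.1 [ 158.63805481 -604.05075103  255.35454202] [-1.27981240e-01  9.91776111e-01  9.56395216e-04 -1.83215980e-04] 85.5409052347686
```

View pics/top0.png

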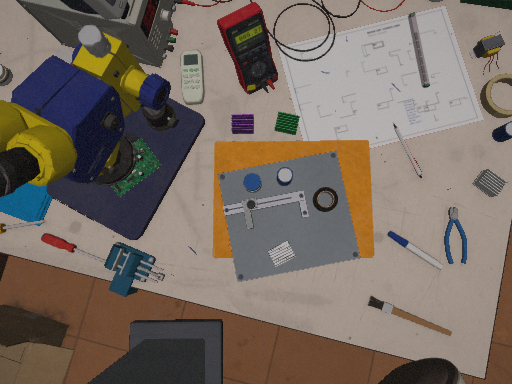

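View pics/side0.png

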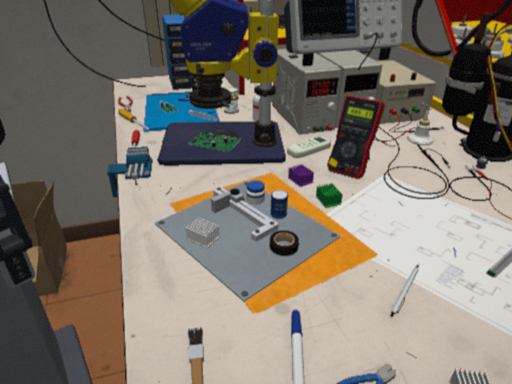

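```bash
cat >> h.py <<'E'
from scipy.spatial.transform import Rotation as Rn
_o=px2w
class D(dict): pass
def fix(d):
    d={k:np.array(d[k]) for k in d}; 
    if d['rotation'].size==4: d['rotation']=Rn.from_quat(d['rotation']).as_matrix()
    return d
def crop(d,u0,v0,u1,v1,s,f): cv2.imwrite('pics/'+f,cv2.resize(d['image'][v0:v1,u0:u1,::-1],None,fx=s,fy=s,interpolation=cv2.INTER_CUBIC))
E
python3 - <<'E'
from h import *
d=fix(load('top0.png'))
print(d['rotation'].round(3))
crop(d,208,135,368,285,4,'c1.png')
for p in [(222,176),(336,151),(240,279),(357,257)]: print(p,px2w(d,*p,5).round(1))
E
```

```text
[[-0.018 -0.992  0.129]
 [-1.     0.021  0.022]
 [-0.024 -0.128 -0.991]]
(222, 176) [ 627.3 -272.4    5. ]
(336, 151) [ 679.9 -536.9    5. ]
(240, 279) [ 393.7 -311.4    5. ]
(357, 257) [ 437.5 -573.     5. ]
```

View pics/c1.png

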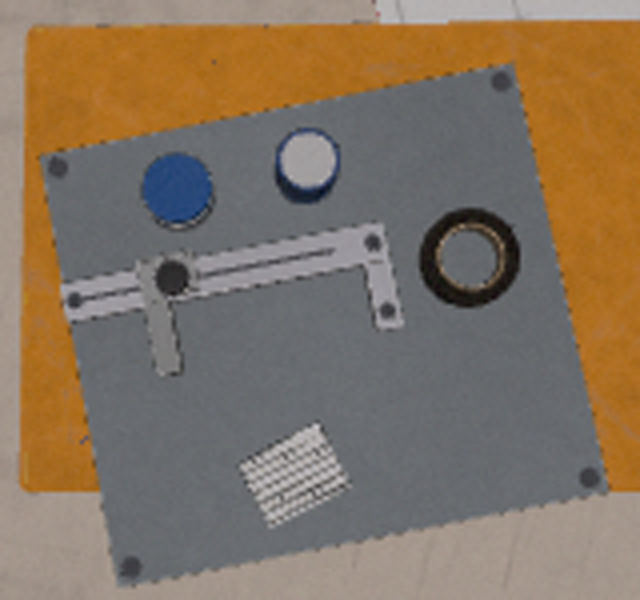

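```bash
cat >> h.py <<'E'
from scipy.optimize import least_squares
def fitpose(d,pts,px,x0):
    def P(x,p):
        c,s=np.cos(x[2]),np.sin(x[2]); return [x[0]+c*p[0]-s*p[1],x[1]+s*p[0]+c*p[1],p[2]]
    return least_squares(lambda x:np.ravel([np.array(w2px(d,P(x,p)))-q for p,q in zip(pts,px)])*[1]if 0 else np.concatenate([np.array(w2px(d,P(np.array(x)*[100,100,1],p)))-q for p,q in zip(pts,px)]),np.array(x0)/[100,100,1])
def cw(p): return np.array([207.5+(p[0]+.5)/4+0,134.5+(p[1]+.5)/4])
E
python3 - <<'E'
from h import *
d=fix(load('top0.png'))
pc=[cw(p) for p in [(42,155),(514,63),(608,492),(118,586),(380,223),(403,325),(365,262),(378,329)]]
for zp in (5,7):
    r=fitpose(d,[(100,170,zp),(100,-110,zp),(-150,-110,zp),(-150,170,zp),(22,-15,zp+16),(-38,-15,zp+16),(0,0,zp+16),(-38,0,zp+16)],pc,[540,-420,-.2])
    j=r.x*[100,100,1];print(zp,j,r.fun.reshape(-1,2).round(2).tolist())
    R=np.array([[np.cos(j[2]),np.sin(j[2])],[-np.sin(j[2]),np.cos(j[2])]])
    hs=[cw(p) for p in [(240,464),(319,424),(351,487),(270,527)]]
    h=fitpose(d,[(19,25,zp+29),(19,-25,zp+29),(-19,-25,zp+29),(-19,25,zp+29)],hs,[450,-420,0])
    q=h.x*[100,100,1];print('hs',q,h.fun.round(2),'jig',R@(q[:2]-j[:2]),q[2]-j[2])
    for n,p,z in [('blade out R',(183,371),34),('blade out L',(163,375),34),('blade R',(172,300),34),('cap blue',(178,188),40),('white',(308,160),50),('tape',(470,257),19)]:
        w=px2w(d,*cw(p),zp+z);print(n,w[:2].round(1),(R@(w[:2]-j[:2])).round(1))
E
```

```text
5 [ 5.64978676e+02 -4.46004384e+02  1.70008101e-01] [[-0.84, -0.44], [0.11, -0.32], [0.5, 0.12], [-0.49, 0.39], [0.64, -0.68], [0.32, 0.07], [-0.22, 0.41], [-0.05, 0.35]]
hs [ 4.49118633e+02 -4.04119263e+02  4.39158074e-01] [-0.49  0.04  0.37 -0.22  0.29 -0.09 -0.17  0.27] jig [-107.10317715   60.88367925] 0.2691499728120892
blade out R [ 506.4 -344.5] [-40.5 109.9]
blade out L [ 504.5 -333.6] [-40.6 121. ]
blade R [ 545.3 -339.1] [ -1.3 108.7]
cap blue [ 606.3 -343.6] [58.  93.9]
white [ 618.5 -414.8] [58.  21.7]
tape [ 567.1 -504.7] [ -7.8 -58.2]
7 [ 5.64829322e+02 -4.45871018e+02  1.69996488e-01] [[-1.02, -0.53], [0.2, -0.46], [0.65, 0.23], [-0.63, 0.55], [0.65, -0.73], [0.35, 0.08], [-0.21, 0.38], [-0.04, 0.36]]
hs [ 4.49177593e+02 -4.04066493e+02  4.39155166e-01] [-0.52  0.03  0.39 -0.26  0.32 -0.08 -0.19  0.3 ] jig [-106.91220801   60.76775846] 0.2691586780626547
blade out R [ 506.4 -344.6] [-40.5 109.7]
blade out L [ 504.4 -333.7] [-40.6 120.7]
blade R [ 545.1 -339.2] [ -1.4 108.4]
cap blue [ 605.9 -343.7] [57.8 93.7]
white [ 618.1 -414.8] [57.8 21.6]
tape [ 566.9 -504.4] [ -7.8 -58. ]
```

{"api": "play_rows", "payload": {"series": [[25,18,0,0,0,0.175],[25,18,0,0,0,0.175],[25,18,0,0,0,0.175],[25,18,0,0,0,0.175],[25,18,0,0,0,0.175],[25,18,0,0,0,0.175],[25,18,0,0,0,0.175],[25,18,0,0,0,0.175],[25,18,0,0,0,0.175],[25,19,0,0,0,0.175],[0,0,-30,0,0,0],[0,0,-30,0,0,0],[0,0,-30,0,0,0],[0,0,-30,0,0,0],[0,0,-30,0,0,0],[0,0,-10,0,0,0],[0,0,0,0,0,0],[0,0,0,0,0,0]], "gripper": 0.12}}

```text
clock: 1.6
position: [409.1, -423.9, 96.7]
ee_rot: [-0.218, 0.976, -0.0, -0.0]
contact_force: [0.4, -0.2, 1.3]
gripper_width: 10.3
grasp_force: 0.0
```

```bash
python3 - <<'E'
from h import *
s=read_state();print(s['clock'],s['position'],s['ee_rot'],s['gripper_width'],s['contact_force'])
d=snap('side','s1.png');crop(d,110,120,350,300,3,'s1c.png')
E
```

```text
1.6 [ 409.1124918  -423.89374965   96.70345785] [-2.18498274e-01  9.75837294e-01 -2.10860472e-04 -1.86529625e-04] 10.320746711013964 [ 0.39304843 -0.17310769  1.32076195]
```

View pics/s1c.png

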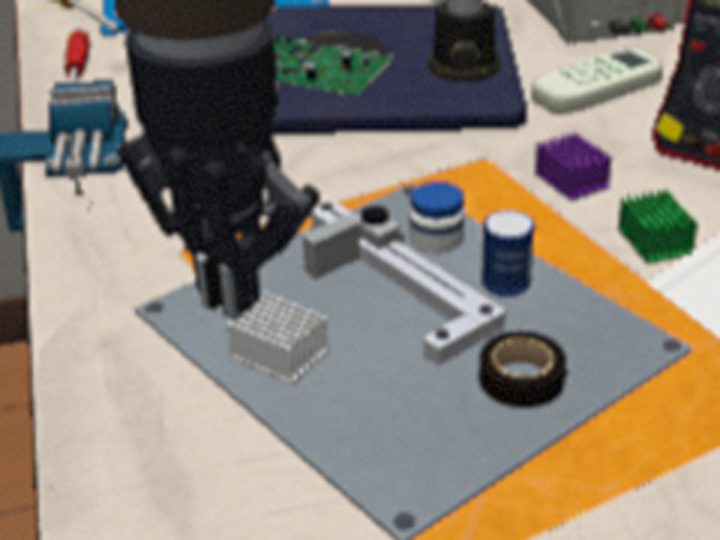

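```bash
python3 - <<'E'
from h import *
d=fix(load('s1.png'))
for z in (62,72,82):print(z,[(np.array(w2px(d,[409+a*-.425,-424+a*.905,z]))-[110,120])*3 for a in(-15,0,15)])
E
```

```text
62 [array([252.31237445, 329.0705693 ]), array([232.79489112, 320.52780266]), array([213.6421547 , 312.14468508])]
72 [array([250.98894873, 315.48197106]), array([231.33361384, 307.00252004]), array([212.04840653, 298.68274469])]
82 [array([249.64476516, 301.68023648]), array([229.84963606, 293.26712625]), array([210.43013487, 285.01366131])]
```

{"api": "play_rows", "payload": {"series": [[0,0,-20,0,0,0],[0,0,-20,0,0,0],[0,0,-12,0,0,0],[0,0,-5,0,0,0],[0,0,0,0,0,0],[5.4,2.5,0,0,0,0],[5.4,2.5,0,0,0,0],[5.4,2.5,0,0,0,0],[5.8,1.4,0,0,0,-0.2],[5.8,1.4,0,0,0,-0.27],[5.8,1.4,0,0,0,-0.3],[5.8,1.4,0,0,0,-0.3],[5.8,1.4,0,0,0,-0.3],[5.8,1.4,0,0,0,-0.3],[5.8,1.4,0,0,0,-0.3],[5.8,1.4,0,0,0,-0.3],[5.8,1.4,0,0,0,-0.3],[5.8,1.4,0,0,0,0],[0,0,0,0,0,0]]}}

```text
clock: 3.23
position: [484.9, -401.8, 40.0]
ee_rot: [-0.087, 0.996, -0.001, 0.001]
contact_force: [0.4, -0.2, -0.1]
gripper_width: 9.9
grasp_force: 0.0
```

```bash
cat >> h.py <<'E'
J=np.array([565,-446,.170])
def tojig(w): 
    c,s=np.cos(J[2]),np.sin(J[2]); return np.array([[c,s],[-s,c]])@(np.array(w)[:2]-J[:2])
def toworld(q):
    c,s=np.cos(J[2]),np.sin(J[2]); return np.array([[c,-s],[s,c]])@np.array(q)+J[:2]
E
python3 - <<'E'
from h import *
s=read_state();print(tojig(s['position']),s['position'],Rn.from_quat(s['ee_rot']).as_matrix()[:,1],s['contact_force'])
d=snap('top','t2.png');crop(d,230,170,340,260,6,'t2c.png')
E
```

```text
[-71.49913747  57.16023578] [ 484.8610363  -401.76013438   40.02835667] [-0.17240047  0.98502584 -0.00147527] [ 0.42665783 -0.22259276 -0.1466379 ]
```

View pics/t2c.png

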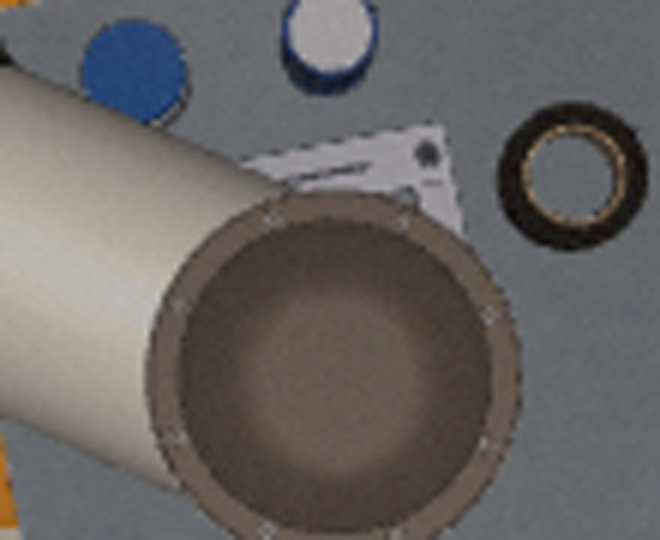

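{"api": "play_rows", "payload": {"series": [[4.9,0.85,0,0,0,0],[4.9,0.85,0,0,0,0],[4.9,0.85,0,0,0,0],[3.9,0.7,0,0,0,0],[1,0.17,0,0,0,0],[1,0.17,0,0,0,0],[0,0,0,0,0,0]]}}

```text
clock: 3.87
position: [503.3, -398.5, 39.3]
ee_rot: [-0.085, 0.996, 0.0, -0.0]
contact_force: [-1.6, -0.4, 1.2]
gripper_width: 10.4
grasp_force: 0.8
```

```bash
python3 - <<'E'
from h import *
s=read_state();print(tojig(s['position']),s['contact_force'])
d=snap('side','s2.png');crop(d,150,160,310,280,5,'s2c.png')
E
```

```text
[-52.80004672  57.28258867] [-1.580109   -0.40486928  1.1684427 ]
```

View pics/s2c.png

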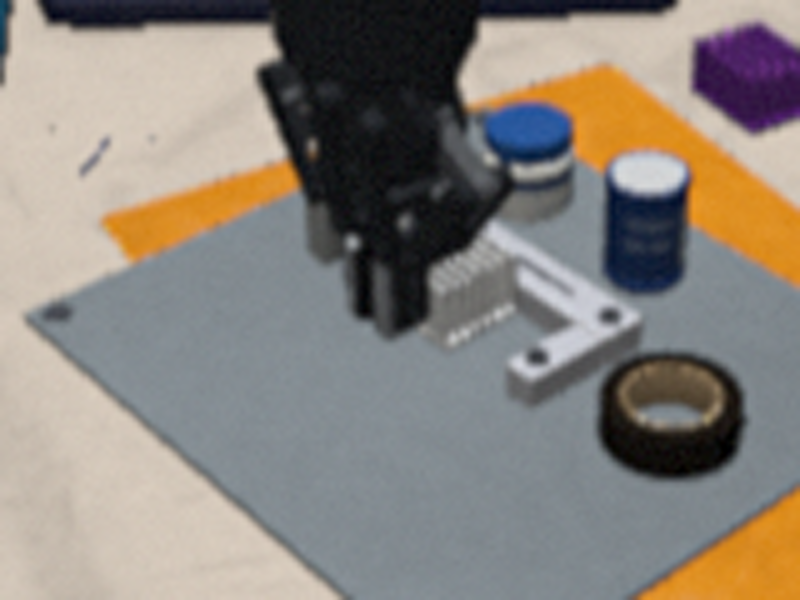

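{"api": "play_rows", "payload": {"series": [[1,0.17,0,0,0,0],[1,0.17,0,0,0,0],[1,0.17,0,0,0,0],[0,0,0,0,0,0]]}}

```text
clock: 4.25
position: [503.4, -398.4, 39.3]
ee_rot: [-0.085, 0.996, 0.001, -0.003]
contact_force: [-8.4, -3.7, 3.4]
gripper_width: 10.4
grasp_force: 4.3
```

{"api": "play_rows", "payload": {"series": [[-6,-1,0,0,0,0],[-10,-1.7,0,0,0,0],[-12,-2,0,0,0,0],[-12,-2,0,0,0,0],[0,0,30,0,0,0],[0,0,30,0,0,0],[10.7,22.7,0,0,0,0],[10.7,22.7,0,0,0,0],[10.7,22.7,0,0,0,0],[10.7,22.7,0,0,0,0],[10.7,22.7,0,0,0,0],[0,0,0,0,0,0]]}}

```text
clock: 5.25
position: [521.0, -288.2, 99.6]
ee_rot: [-0.087, 0.996, 0.0, 0.001]
contact_force: [-1.0, 0.4, 0.4]
gripper_width: 10.2
grasp_force: 0.0
```

```bash
python3 - <<'E'
from h import *
s=read_state();print(tojig(s['position']),s['position'],s['contact_force'],s['gripper_width'])
d=snap('top','t3.png');crop(d,230,170,340,260,6,'t3c.png')
E
```

```text
[-16.64218956 162.95752865] [ 521.02817399 -288.20710684   99.57592885] [-1.02690258  0.36241947  0.40671257] 10.165508290880146
```

View pics/t3c.png

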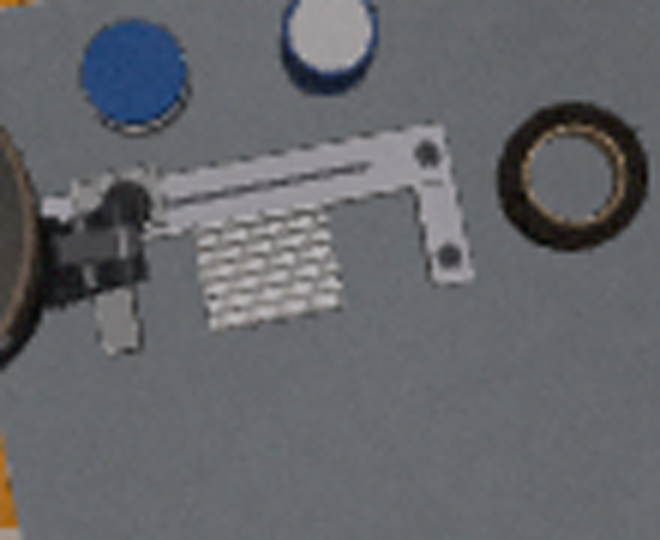

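{"api": "play_rows", "payload": {"series": [[-6.9,-1.2,0,0,0,0],[0,0,-15,0,0,0],[0,0,-15,0,0,0],[0,0,-12,0,0,0],[0,0,-8,0,0,0],[0,0,0,0,0,0]], "gripper": 0}}

```text
clock: 5.8
position: [510.9, -292.8, 47.5]
ee_rot: [-0.084, 0.996, 0.001, -0.002]
contact_force: [-0.0, 0.1, -0.0]
gripper_width: -0.1
grasp_force: 0.0
```

{"api": "play_rows", "payload": {"series": [[0.68,-3.94,0,0,0,0],[0.68,-3.94,0,0,0,0],[0.68,-3.94,0,0,0,0],[0.68,-3.94,0,0,0,0],[0.68,-3.94,0,0,0,0],[0.68,-3.94,0,0,0,0],[0.68,-3.94,0,0,0,0],[0.68,-3.94,0,0,0,0],[0.68,-3.94,0,0,0,0],[0.68,-3.94,0,0,0,0]]}}

```text
clock: 6.63
position: [520.1, -331.9, 49.4]
ee_rot: [-0.085, 0.996, 0.0, 0.0]
contact_force: [-0.2, 2.6, 1.7]
gripper_width: -0.0
grasp_force: 1.2
```

{"api": "play_rows", "payload": {"series": [[0.68,-3.94,0,0,0,0],[0.68,-3.94,0,0,0,0],[0.68,-3.94,0,0,0,0],[0.68,-3.94,0,0,0,0],[0.68,-3.94,0,0,0,0],[0.68,-3.94,0,0,0,0],[0.5,-3,0,0,0,0],[0.5,-3,0,0,0,0],[0.34,-2,0,0,0,0]]}}

```text
clock: 7.38
position: [525.6, -363.7, 49.3]
ee_rot: [-0.085, 0.996, -0.0, 0.0]
contact_force: [0.8, 3.2, 2.6]
gripper_width: -0.2
grasp_force: 1.4
```

{"api": "play_rows", "payload": {"series": [[0.34,-2,0,0,0,0],[0.34,-2,0,0,0,0],[0.34,-2,0,0,0,0],[0.34,-2,0,0,0,0],[0.17,-1,0,0,0,0],[0.17,-1,0,0,0,0],[0,0,0,0,0,0]]}}

```text
clock: 7.97
position: [527.0, -373.5, 49.2]
ee_rot: [-0.085, 0.996, -0.0, -0.0]
contact_force: [1.6, 1.9, -0.5]
gripper_width: 0.1
grasp_force: 0.7
```

{"api": "play_rows", "payload": {"series": [[0.17,-1,0,0,0,0],[0.17,-1,0,0,0,0],[0.17,-1,0,0,0,0],[0,0,0,0,0,0]]}}

```text
clock: 8.3
position: [527.0, -373.9, 49.2]
ee_rot: [-0.085, 0.996, 0.002, -0.001]
contact_force: [0.2, 12.0, 4.8]
gripper_width: 0.1
grasp_force: 5.5
```

{"api": "play_rows", "payload": {"series": [[0.17,-1,0,0,0,0],[0.17,-1,0,0,0,0],[0,0,0,0,0,0]]}}

```text
clock: 8.55
position: [527.0, -374.2, 49.2]
ee_rot: [-0.085, 0.996, 0.003, -0.002]
contact_force: [1.0, 17.1, 7.5]
gripper_width: 0.2
grasp_force: 8.6
```

{"api": "play_rows", "payload": {"series": [[-0.7,4,0,0,0,0],[-1.4,8,0,0,0,0],[-2.4,14,0,0,0,0],[-2.4,14,0,0,0,0],[0,0,30,0,0,0],[0,0,30,0,0,0],[-6,25,0,0,0,0],[-6,25,0,0,0,0],[-6,25,0,0,0,0],[0,0,0,0,0,0]]}}

```text
clock: 9.38
position: [500.9, -260.7, 109.3]
ee_rot: [-0.086, 0.996, 0.001, -0.001]
contact_force: [-0.3, 0.4, -0.7]
gripper_width: 0.1
grasp_force: 0.0
```

```bash
python3 - <<'E'
from h import *
s=read_state();print(tojig(s['position']),s['position'],s['contact_force'])
d=snap('top','t4.png');crop(d,255,175,325,227,10,'t4c.png')
f=fix(load('t4.png.npz'[:-4]))
for q in [(-38,0),(0,0),(-38,50),(0,50)]: print(q,[((np.array(w2px(f,[*toworld(q),z]))-[255,175]+.5)*10-.5).round() for z in (6,35)])
E
```

```text
[-31.82001927 193.48472851] [ 500.90447285 -260.68778455  109.34907941] [-0.34583323  0.36287342 -0.66046284]
(-38, 0) [array([470., 431.]), array([480., 422.])]
(0, 0) [array([436., 267.]), array([446., 253.])]
(-38, 50) [array([253., 473.]), array([256., 466.])]
(0, 50) [array([220., 308.]), array([222., 296.])]
```

View pics/t4c.png

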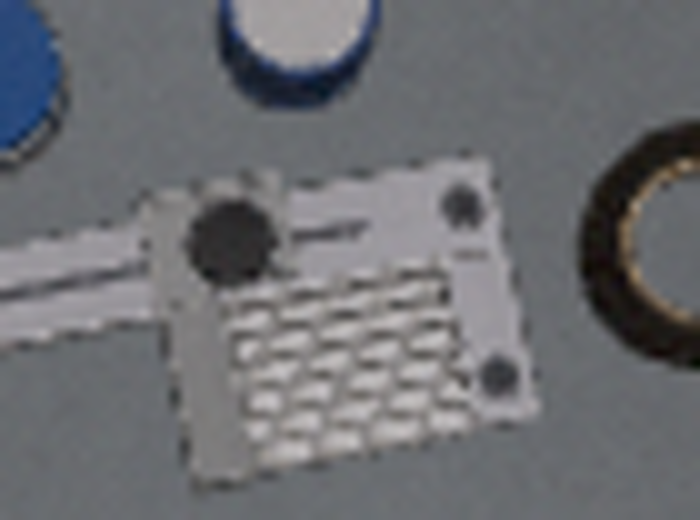

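{"api": "play_rows", "payload": {"series": [[-3,-21.9,0,0,0,0],[-3,-21.9,0,0,0,0],[-3,-21.9,0,0,0,0],[-3,-21.9,0,0,0,0],[-3,-21.9,0,0,0,0],[-3,-21.9,0,0,0,0],[-3,-21.9,0,0,0,0],[-3,-21.9,0,0,0,0],[0,0,0,0,0,0],[0,0,-20,0,0,0],[0,0,-20,0,0,0],[0,0,-20,0,0,0],[0,0,-8,0,0,0],[0,0,0,0,0,0],[5.9,1,0,0,0,0],[5.9,1,0,0,0,0],[5.9,1,0,0,0,0],[5.9,1,0,0,0,0],[0,0,0,0,0,0]]}}

```text
clock: 11.02
position: [504.7, -434.5, 42.3]
ee_rot: [-0.086, 0.996, -0.001, 0.001]
contact_force: [-0.1, 0.5, -0.4]
gripper_width: -0.1
grasp_force: 0.0
```

{"api": "play_rows", "payload": {"series": [[2,0.34,0,0,0,0],[2,0.34,0,0,0,0],[1,0.17,0,0,0,0],[1,0.17,0,0,0,0],[1,0.17,0,0,0,0],[0,0,0,0,0,0]]}}

```text
clock: 11.52
position: [509.4, -433.3, 41.3]
ee_rot: [-0.085, 0.996, 0.0, -0.0]
contact_force: [-1.1, -0.1, 0.3]
gripper_width: -0.1
grasp_force: 0.3
```

{"api": "play_rows", "payload": {"series": [[1,0.17,0,0,0,0],[1,0.17,0,0,0,0],[0,0,0,0,0,0]]}}

```text
clock: 11.77
position: [509.5, -433.3, 41.3]
ee_rot: [-0.085, 0.996, 0.001, -0.002]
contact_force: [-5.6, -2.2, 3.0]
gripper_width: -0.2
grasp_force: 2.9
```

It is seated against the rail at the same stop position as before. I'll retreat and hand in.

{"api": "play_rows", "payload": {"series": [[-4,-0.7,0,0,0,0],[-8,-1.4,0,0,0,0],[-12,-2,0,0,0,0],[-12,-2,0,0,0,0],[0,0,30,0,0,0],[0,0,30,0,0,0],[-10,30,10,0,0,0],[-10,35,10,0,0,0],[-10,35,0,0,0,0],[0,35,0,0,0,0],[0,35,0,0,0,0],[0,0,0,0,0,0],[0,0,0,0,0,0]]}}

```text
clock: 12.85
position: [445.0, -267.8, 121.9]
ee_rot: [-0.087, 0.996, -0.0, 0.0]
contact_force: [-0.3, -0.0, 0.3]
gripper_width: 0.2
grasp_force: 0.0
```

```bash
python3 - <<'E'
from h import *
d=snap('top','t5.png');a=cv2.imread('pics/t4.png')[175:227,255:325].astype(int);b=cv2.imread('pics/t5.png')[175:227,255:325].astype(int)
m=abs(a-b).max(2);print(m.mean(),(m>60).sum(),np.argwhere(m>60)[:20].tolist())
crop(d,235,155,335,235,8,'t5c.png')
E
```

```text
4.079945054945055 0 []
```

View pics/t5c.png

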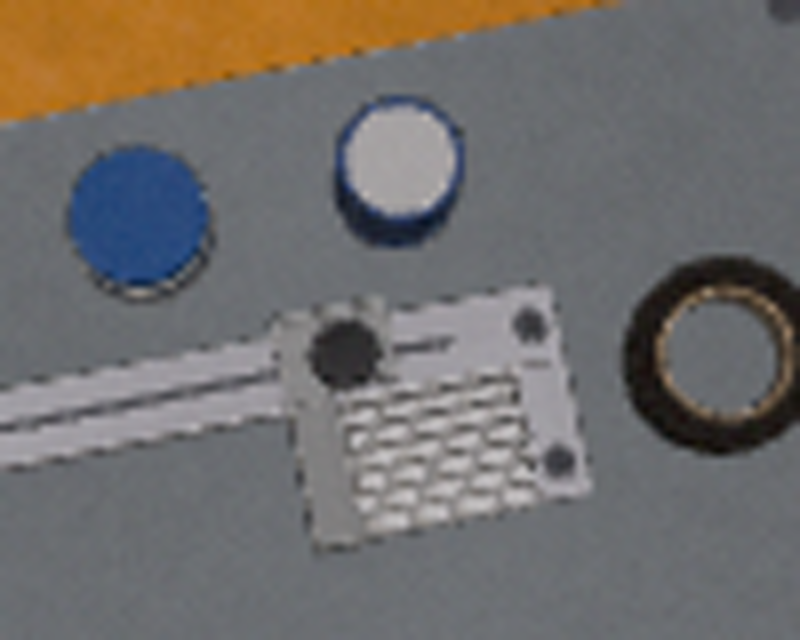

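The picture shows the heat sink, around (440,455), snug against the rail and both stops, and nothing has moved since the previous picture. The pot, the capacitor and the tape are where they started.

```bash
python3 -c "
from bench import *
print(job_done())"
```

```text
the job is handed in; nothing more can be done
None
```

I pushed the heat sink flat against the back rail, trapped it snugly between the sliding stop and the end stop, and handed the job in; the last picture shows no gaps and the bystanders unmoved, but no verdict came back.

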